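Put the labware into its matching holders

ROBOT

A 6-joint arm with a two-finger parallel gripper is mounted at the origin on the work surface. World frame = base frame: x ahead of the robot, y to its left, z up, the work surface at z = 0. Lengths are in m, angles in rad, forces in N, time in s.
With the tool pointing down it reaches from about 0.35 to 0.85 m from the base axis. Payload 8.1 kg.
Tool frame: the origin (TCP) lies midway between the tips of the shut fingers; the grasp point (between the pads) lies r.grasp_offset behind it (r.grasp_offset is the distance from the TCP to the grasp point, in m); z points along the fingers, y is the line along which they close (so a half turn about z gives the same grasp; the last joint's range is limited). The gripper opens to 93 mm and grips with 3 to 60 N. Pads are 15 mm wide; open, the fingers measure 128 mm over their backs; the gripper's body (75 mm by 188 mm) begins 65 mm behind the grasp point.
Start: joints at [1.017, 0.13, 1.488, -0, 1.523, -0.085], TCP at [0.271, 0.535, 0.219] pointing down, gripper open.
Joint ranges: [-2.96, 2.96], [-0.89, 2.26], [0.02, 2.5], [-1.34, 4.48], [0, 2.73], [-2.66, 2.66]. Speed limits (rad/s): [2.39, 2.39, 2.79, 3.14, 3.14, 3.14].

INTERFACE

Orientations are given as a unit quaternion [w, x, y, z].
In Python, from cell import readout, cams, r, finder gives the robot as it stands.
- The arm moves only by the tool arm_command, never from a script. Its argument "moves" is a list that holds one entry, the list of rows, each a list of 5 numbers: the shift along the tool's x, y, z as a fraction of full scale, then the turn about the tool's z as a fraction of full scale, then the gripper's target within -1 to 1 (fully open at 1, half-way at 0, shut at -1). In form: [[[x, y, z, twist, jaw], ...]]. A call has 1 to 12 rows; each row is the pose to reach, as a shift and turn from the pose commanded when the call began, along the tool's axes at that moment, turning the shorter way round; what a row does not reach only later rows make up. Full scale, the value 1, is 0.15 m for a shift and 360 degrees for a turn. A row lasts 1/12 s, in which the tool goes at most 41.7 mm and 7.16 degrees, less where a joint would pass 70% of its speed; a pose out of reach is approached as far as the arm can. A call with a number of a shift or a turn outside -1 to 1 is refused whole. A call with a gripper value outside its range is refused whole. The fingers move at their own pace and stop on an object; "squeeze" is the grip in N (left out, the last holds). Time passes only in rows, so rows that repeat a pose let the fingers close. It gives the time, the measured TCP pose, the force, the opening and the grip force at its end, in the units of the state.
- readout.get_state(): the state, without advancing time (a new reading comes with each control period).
- cams.capture(name): name is "side" or "top" or "wrist"; returns a dict with "frame" (384x512x3 uint8, blue, green, red), "fx", "fy", "cx", "cy" (pixels), "k1" (the pictures are not rectified: a ray, as slopes to the right and down, at radius r is drawn at 1 + k1 r^2 times it, then the intrinsics apply), "extrinsics" (4x4, takes a point from camera to world coordinates). Camera axes: x right, y down, z forward; pixel columns grow to the right and rows downward; lengths in m; the calibration is good to about 2 mm. A picture is of the moment at which its call begins. There is no depth.
- r.sign_off(): hands the job in; it is judged then, once.
Trained networks look in the newest picture that a camera, given by its name, has taken for a name from the list of things; names that differ only in an ending like _2 or _b are one class to them, and where a whole thing is asked for, a point or a joint stands for the part that bears it (a point fixed in the world has none). Each returns a list of dicts, best first, with "conf" (0 to 1); they miss things now and then, are a little off and sometimes report something else, mostly with a low value. They report only what shows in the picture. A call takes as long as a camera call. They do not tell look-alikes from the thing itself.
- finder.boxes_of(target, camera): "box" ([left, top, right, bottom] in pixels, round what is visible of it).
- finder.tip_of(target, camera): "position" ([column, row] in pixels: a listed point, or the origin of a listed thing).
The state is a dict: "t": time; "joint_positions": joint angles; "qd": joint speeds; "joint_efforts": joint torques, N m; "ee_pos": TCP position; "tool_rot": TCP orientation; "force": force on the tool from outside, world axes, zero at the start; "ft_torque": the same for the moment, N m; "gripper_width": finger opening in m; "gripper_force": force on a finger pad.
Only numpy, scipy, OpenCV 4.12 (cv2) and the standard library are available. Lean on these libraries where they do the work, as an engineer would, in place of code of your own. Each camera call takes 0.05 s, during which the arm holds its last target. There are 200 camera calls.

TASK

Get the bench ready for a pipetting run: put the yellow tip rack, the blue tip rack, the green tube rack and the red-lidded jar each into the holder of its own colour, upright and flat on the holder's floor inside its guides or rim. Set each one down rather than dropping it, and leave the petri dish and the amber flask where they are.

Things in the scene. Friction and masses are not known exactly. Their poses are not given: they have to be found in the camera images.
- tips_yellow_mid (a point): Yellow rack of pipette tips, a yellow block 85 (its x) by 55 (its y) by 55 mm high, upright, 6 by 4 yellow tips in a white field on top; its sides can be gripped up to 50 mm above its underside. This point is its centre, 27.5 mm above its underside; z is up. About 0.12 kg.
- tips_blue_mid (a point): Blue rack of pipette tips, a blue block 85 (its x) by 55 (its y) by 55 mm high, upright, 6 by 4 blue tips in a white field on top; its sides can be gripped up to 50 mm above its underside. This point is its centre, 27.5 mm above its underside; z is up. About 0.12 kg.
- tube_rack_mid (a point): Green rack of small tubes, a block 110 (its x) by 45 (its y) by 45 mm high with 2 by 5 white tube caps on top; its sides can be gripped up to 38 mm above its underside. This point is its centre, 22.5 mm above its underside; z is up. About 0.15 kg.
- jar_mid (a point): Closed round white jar with a red lid, standing, 57 mm in diameter, 70 mm high (the lid is the top 19 mm). This point is its centre, 35 mm above its underside; z is up. About 0.2 kg.
- holder_yellow: Yellow holder: fixed pad 109 (x) by 79 mm (y), 3 mm thick, with a white outline and an L-shaped guide at each corner, 11 mm high over the table, 14 mm long; mid-sides are open. Between the guides: 101 by 71 mm, 8 mm more than the yellow tip rack on every side. Long sides of both go together, either way round. Origin: centre of its underside, on the table; z up.
- holder_blue: Blue holder: fixed pad 109 (x) by 79 mm (y), 3 mm thick, with a white outline and an L-shaped guide at each corner, 11 mm high over the table, 14 mm long; mid-sides are open. Between the guides: 101 by 71 mm, 8 mm more than the blue tip rack on every side. Long sides of both go together, either way round. Origin: centre of its underside, on the table; z up.
- holder_green: Green holder: fixed pad 134 (x) by 69 mm (y), 3 mm thick, with a white outline and an L-shaped guide at each corner, 11 mm high over the table, 14 mm long; mid-sides are open. Between the guides: 126 by 61 mm, 8 mm more than the green tube rack on every side. Long sides of both go together, either way round. Origin: centre of its underside, on the table; z up.
- holder_red: Red holder: fixed low round red dish for the red-lidded jar, 80 mm outer and about 72 mm inner diameter, floor 3 mm thick, rim 11 mm high over the table, with a white circle on its floor. Origin: centre of its underside, on the table; z is up.
- petri_dish: Clear petri dish with a white top face, 90 mm in diameter, 14 mm high, lying loose among the other things; to be left alone. Origin: centre of its underside.
- flask: Small amber conical flask, foot 38 mm in diameter, 56 mm high, standing loose among the other things; to be left alone. Origin: centre of its underside.
There are look-alikes about, which are no part of the job. Of the things shaped like the part that bears tips_blue_mid, the blue one is meant.

How it is judged:
At the end, for the whole second after the job is handed in: Each thing stands in the holder of its colour: centre within 13 mm of the holder's (from above), upright within 0.08 rad, underside within 3 mm of the holder's floor, racks' long sides along their holders' within 0.3 rad, at rest (below 0.02 m/s) (horizontal distance between tips_yellow_mid and holder_yellow below 0.013 m and z of tips_yellow_mid in the frame of holder_yellow between 0.0275 and 0.0335 m and angle between each of tips_yellow_mid, tips_blue_mid, tube_rack_mid, jar_mid's own z axis and vertical below 0.08 rad and linear speed of each of tips_yellow, tips_blue, tube_rack, jar below 0.02 m/s and angle between the x axis of tips_yellow_mid and the x axis of holder_yellow, either way round below 0.3 rad and horizontal distance between tips_blue_mid and holder_blue below 0.013 m and z of tips_blue_mid in the frame of holder_blue between 0.0275 and 0.0335 m and angle between the x axis of tips_blue_mid and the x axis of holder_blue, either way round below 0.3 rad and horizontal distance between tube_rack_mid and holder_green below 0.013 m and z of tube_rack_mid in the frame of holder_green between 0.0225 and 0.0285 m and angle between the x axis of tube_rack_mid and the x axis of holder_green, either way round below 0.3 rad and horizontal distance between jar_mid and holder_red below 0.013 m and z of jar_mid in the frame of holder_red between 0.035 and 0.041 m); the robot touches nothing.
It fails at once if a rack or the jar is dropped: out of the fingers it moves faster than 0.6 m/s (a fall of about 2 cm) ((contact force between the fingers and tips_yellow below 0.05 N and linear speed of tips_yellow above 0.6 m/s) or (contact force between the fingers and tips_blue below 0.05 N and linear speed of tips_blue above 0.6 m/s) or (contact force between the fingers and tube_rack below 0.05 N and linear speed of tube_rack above 0.6 m/s) or (contact force between the fingers and jar below 0.05 N and linear speed of jar above 0.6 m/s)).
It fails at once if the petri dish is pushed more than 3 cm from its place (distance of petri_dish from where it was at the start of the episode above 0.03 m).
It fails at once if the flask is pushed more than 3 cm from its place (distance of flask from where it was at the start of the episode above 0.03 m).
It also fails if it takes over 128 s, if anything falls off the work surface, if the arm or the gripper's body presses on something with over 40 N, if the wrist force passes 120 N, or if a joint passes its speed limit or range.

## Working session

There is one attempt and no reset: what is moved stays moved. The work goes in short steps, Python scripts to look and compute and a tool call to move; the robot and the scene stay as the last step left them, time stands still between calls to the robot, and variables do not carry over. Pictures are saved under pics/ and viewed, at most 14 in all, crops included, and the job is handed in when it is done.

Besides the shell and the picture viewer there is one more tool, called after "Request:" as name([rows], argument=value, ...), one row to a line, values as JSON. arm_command: Moves the arm, as the interface text tells. Its arguments: {"type":"object","properties":{"moves":{"type":"array"},"squeeze":{"type":"number"}},"required":["moves"]}

```bash
mkdir -p pics; cat > h.py <<'E'
import numpy as np, cv2
from cell import readout, cams, r, finder
def ray(c,px):
    u,v=(px[0]-c["cx"])/c["fx"],(px[1]-c["cy"])/c["fy"]
    K=np.eye(3); p=cv2.undistortPoints(np.array([[[u,v]]],float),K,np.array([c["k1"],0,0,0,0.]))[0,0]
    E=np.array(c["extrinsics"]); return E[:3,3],E[:3,:3]@np.array([p[0],p[1],1])
def at(c,px,z):
    o,d=ray(c,px); return o+d*(z-o[2])/d[2]
def proj(c,P):
    E=np.array(c["extrinsics"]); q=(np.asarray(P)-E[:3,3])@E[:3,:3]; s=q[:2]/q[2]; s=s*(1+c["k1"]*(s@s))
    return np.array([s[0]*c["fx"]+c["cx"],s[1]*c["fy"]+c["cy"]])
Z={"tips_yellow_mid":.0275,"tips_blue_mid":.0275,"tube_rack_mid":.0225,"jar_mid":.035,"holder_yellow":0,"holder_blue":0,"holder_green":0,"holder_red":0,"petri_dish":0,"flask":0}
E
python3 - <<'E'
from h import *
s=readout.get_state(); print(s["ee_pos"],s["tool_rot"],s["gripper_width"],r.grasp_offset)
for n in ["top","side"]:
    c=cams.capture(n); cv2.imwrite(f"pics/{n}0.png",cv2.resize(c["frame"],(800,600)))
    print(n,c["fx"],c["k1"],np.round(c["extrinsics"],3).tolist())
    for k,z in Z.items():
        print(k,[(np.round(d["position"]).tolist(),round(d["conf"],2),np.round(at(c,d["position"],z)[:2],3).tolist()) for d in finder.tip_of(k,n)[:4]])
E
```

```text
[0.2707689  0.53481909 0.21761815] [-2.67716808e-04  2.32247850e-01  9.72656243e-01 -8.34813473e-04] 0.09293574849749202 0.0188
top 410.8286431169676 -0.09200266501781432 [[0.018, -0.986, 0.165, 0.366], [-1.0, -0.017, 0.004, -0.001], [-0.002, -0.165, -0.986, 1.097], [0.0, 0.0, 0.0, 1.0]]
tips_yellow_mid [([346.0, 166.0], 0.78, [0.622, -0.246])]
tips_blue_mid [([169.0, 157.0], 0.82, [0.641, 0.229]), ([192.0, 114.0], 0.72, [0.762, 0.173]), ([141.0, 122.0], 0.61, [0.737, 0.312]), ([300.0, 159.0], 0.27, [0.64, -0.122])]
tube_rack_mid []
jar_mid [([217.0, 232.0], 0.62, [0.439, 0.092]), ([87.0, 202.0], 0.39, [0.513, 0.443])]
holder_yellow [([262.0, 150.0], 0.91, [0.672, -0.02])]
holder_blue [([292.0, 236.0], 0.59, [0.437, -0.105])]
holder_green [([136.0, 255.0], 0.72, [0.377, 0.31])]
holder_red []
petri_dish [([368.0, 270.0], 0.9, [0.348, -0.306])]
flask [([301.0, 155.0], 0.54, [0.658, -0.128]), ([87.0, 203.0], 0.38, [0.516, 0.456])]
side 446.4521999283894 -0.13639382774650333 [[0.728, -0.418, 0.543, -0.196], [-0.686, -0.43, 0.587, -0.802], [-0.012, -0.8, -0.6, 0.888], [0.0, 0.0, 0.0, 1.0]]
tips_yellow_mid [([341.0, 219.0], 0.7, [0.633, -0.256])]
tips_blue_mid [([271.0, 146.0], 0.83, [0.762, 0.166]), ([233.0, 153.0], 0.72, [0.633, 0.226]), ([245.0, 133.0], 0.65, [0.755, 0.3])]
tube_rack_mid [([171.0, 145.0], 0.94, [0.511, 0.434]), ([289.0, 185.0], 0.22, [0.646, -0.033])]
jar_mid [([213.0, 192.0], 0.63, [0.439, 0.096])]
holder_yellow [([288.0, 180.0], 0.64, [0.684, 0.005])]
holder_blue [([259.0, 230.0], 0.64, [0.449, -0.104])]
holder_green [([158.0, 180.0], 0.89, [0.371, 0.309])]
holder_red [([377.0, 288.0], 0.85, [0.517, -0.469])]
petri_dish [([283.0, 289.0], 0.9, [0.343, -0.302])]
flask [([309.0, 199.0], 0.53, [0.659, -0.11])]
```

View pics/top0.png

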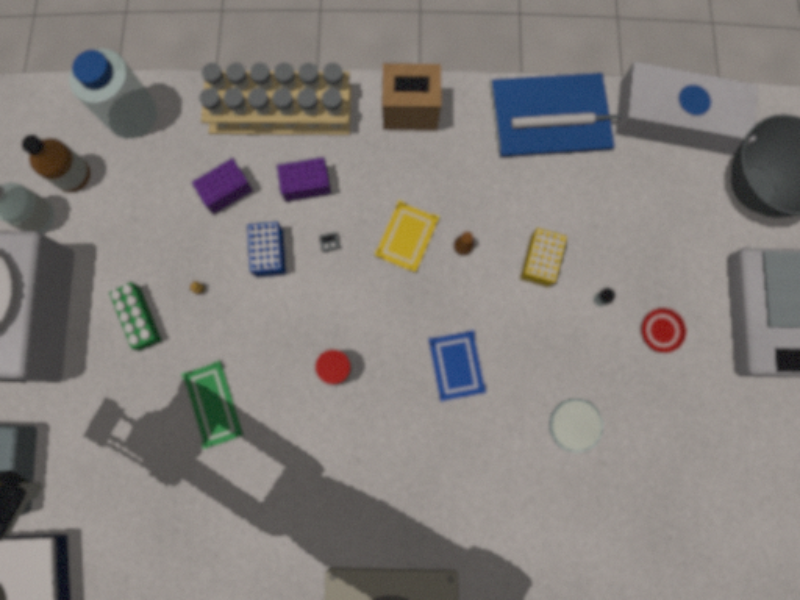

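View pics/side0.png

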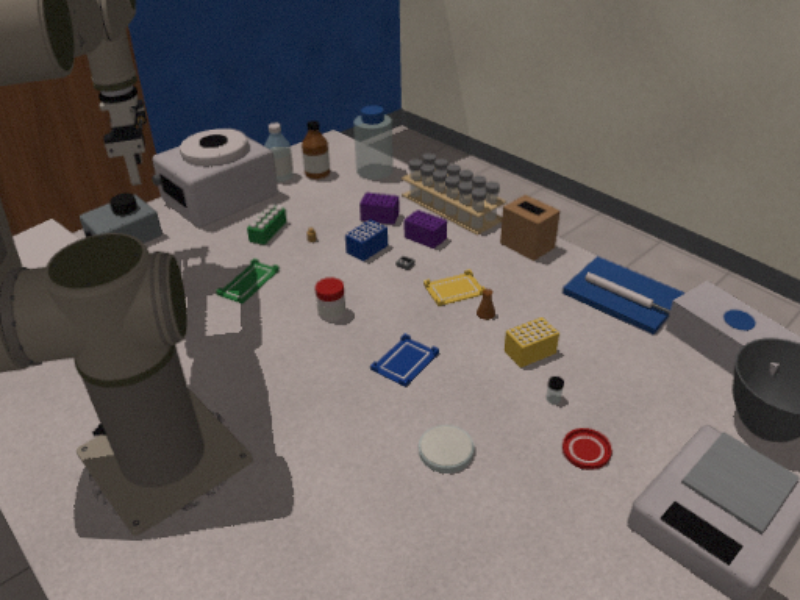

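The top view (800x600) shows the yellow rack at (545,256), the blue rack at (266,248), the green rack at (134,315) and the jar at (333,367). The holders are yellow (408,237), blue (458,365), green (212,404) and red (663,330). The purple racks are look-alikes. The flask (464,242) stands close to the yellow holder, and the petri dish is at (576,425). The side view agrees. Next I'll fit precise poses with colour masks.

```bash
cat > fit.py <<'E'
from h import *
from scipy.optimize import minimize
HUE={"y":[(20,34,110,90)],"b":[(108,122,110,40)],"g":[(50,85,90,30)],"r":[(0,6,120,60),(174,180,120,60)]}
# name: colour, dims(x,y)or(diameter), z0,z1, guess
OB={"yel":("y",(.085,.055),0,.055,(.625,-.25)),"blu":("b",(.085,.055),0,.055,(.637,.228)),"tub":("g",(.11,.045),0,.045,(.512,.437)),
"jar":("r",(.057,),.051,.070,(.439,.094)),"Hy":("y",(.109,.079),0,.004,(.676,-.01)),"Hb":("b",(.109,.079),0,.004,(.443,-.105)),
"Hg":("g",(.134,.069),0,.004,(.374,.31)),"Hr":("r",(.08,),0,.011,(.517,-.469))}
def pts(o,p):
    d,z0,z1=OB[o][1:4]
    if len(d)==1: a=np.linspace(0,2*np.pi,32,False); q=np.c_[np.cos(a),np.sin(a)]*d[0]/2
    else: q=np.array([[1,1],[1,-1],[-1,-1],[-1,1]])*np.array(d)/2
    c,s=np.cos(p[2]),np.sin(p[2]); q=q@np.array([[c,s],[-s,c]])+p[:2]
    return np.vstack([np.c_[q,np.full(len(q),z)] for z in (z0,z1)])
def ras(c,P,off,S=8,N=1400):
    im=np.zeros((N,N),np.uint8); h=cv2.convexHull(((P-off)*S*16).astype(np.int32)); cv2.fillPoly(im,[h],1,shift=4); return im
def target(c,o):
    hsv=cv2.cvtColor(c["frame"],cv2.COLOR_BGR2HSV); m=np.zeros(hsv.shape[:2],np.uint8)
    for a,b,s,v in HUE[OB[o][0]]: m|=cv2.inRange(hsv,(a,s,v),(b,255,255))
    m=cv2.morphologyEx(m,cv2.MORPH_CLOSE,np.ones((3,3)))
    z=(OB[o][2]+OB[o][3])/2; n,l,st,ce=cv2.connectedComponentsWithStats(m)
    g=proj(c,[*OB[o][4],z]); k=min([i for i in range(1,n) if st[i,4]>60],key=lambda i:np.hypot(*(ce[i]-g)))
    ys,xs=np.nonzero(l==k); P=np.vstack([np.c_[xs+a,ys+b] for a in(-.4,.4) for b in(-.4,.4)]).astype(float)
    return P,st[k]
def fit(o,cs):
    T=[]
    for c in cs:
        P,st=target(c,o); off=P.min(0)-20; T.append((c,off,ras(c,P,off,N=8*int(np.ptp(P,axis=0).max()+40))))
    def cost(p):
        p=[p[0],p[1],p[2]]; e=0
        for c,off,t in T:
            m=ras(c,np.array([proj(c,q) for q in pts(o,p)]),off,N=t.shape[0]); e+=1-(m&t).sum()/(m|t).sum()
        return e
    best=None
    for y in ([0] if len(OB[o][1])==1 else np.arange(0,np.pi,np.pi/6)):
        g=OB[o][4]; s=np.array([[*g,y],[g[0]+.01,g[1],y],[g[0],g[1]+.01,y],[*g,y+.3]])
        R=minimize(cost,s[0],method="Nelder-Mead",options=dict(initial_simplex=s,maxiter=120))
        if best is None or R.fun<best.fun: best=R
    return best.x,best.fun
E
python3 - <<'E'
from fit import *
import json
top,side=cams.capture("top"),cams.capture("side"); out={}
im={0:top["frame"].copy(),1:side["frame"].copy()}
for o in OB:
    res=[fit(o,c) for c in ([top,side],[top],[side])]
    print(o,[(np.round(x,4).tolist(),round(f,3)) for x,f in res]); out[o]=res[0][0].tolist()
json.dump(out,open("poses.json","w"))
E
```

```text
yel [([0.6298, -0.2505, 2.8396], np.float64(0.432)), ([0.6276, -0.2504, 2.8163], np.float64(0.352)), ([0.6301, -0.2526, -0.2032], np.float64(0.071))]
blu [([0.6375, 0.2218, 3.4482], np.float64(0.72)), ([0.6324, 0.2214, 0.2956], np.float64(0.608)), ([0.6393, 0.2231, 3.4592], np.float64(0.105))]
tub [([0.5175, 0.4467, 3.6714], np.float64(0.826)), ([0.5111, 0.4458, 0.573], np.float64(0.502)), ([0.5159, 0.4442, 0.5346], np.float64(0.322))]
jar [([0.4341, 0.1001, 0.1435], np.float64(0.211)), ([0.4327, 0.1003, 0.0558], np.float64(0.073)), ([0.438, 0.1009, 0.0927], np.float64(0.092))]
Hy [([0.6696, -0.0157, 2.755], np.float64(0.206)), ([0.6686, -0.016, 2.7502], np.float64(0.033)), ([0.6734, -0.0151, 2.7702], np.float64(0.144))]
Hb [([0.4491, -0.1027, 0.207], np.float64(0.726)), ([0.4511, -0.1093, 2.5724], np.float64(0.634)), ([0.4479, -0.1038, 0.2229], np.float64(0.091))]
Hg [([0.3748, 0.3131, 0.3685], np.float64(0.747)), ([0.3796, 0.32, 0.7152], np.float64(0.637)), ([0.375, 0.3116, 0.3604], np.float64(0.111))]
Hr [([0.5113, -0.4654, 0.1098], np.float64(0.18)), ([0.5081, -0.4655, 0.4191], np.float64(0.125)), ([0.5123, -0.4653, 0.1702], np.float64(0.04))]
```

```bash
python3 - <<'E'
s=open("fit.py").read()
a=s.index("    z=(OB[o][2]"); b=s.index("    return P,st[k]")
s=s[:a]+'''    z=(OB[o][2]+OB[o][3])/2; g=proj(c,[*OB[o][4],z]); rad=np.hypot(*(g-proj(c,[OB[o][4][0],OB[o][4][1]+max(OB[o][1])*.5+.035,z])))
    disc=np.zeros_like(m); cv2.circle(disc,tuple(int(v) for v in g.round()),int(rad),1,-1); m=m*disc
    n,l,st,_=cv2.connectedComponentsWithStats(m); m=np.isin(l,[i for i in range(1,n) if st[i,4]>=6])
    ys,xs=np.nonzero(m); P=np.vstack([np.c_[xs+a,ys+b] for a in(-.4,.4) for b in(-.4,.4)]).astype(float)
    return P,None
'''+s[b+len("    return P,st[k]\n"):]
s=s.replace('(108,122,110,40)','(102,122,90,25)').replace('(50,85,90,30)','(45,90,70,20)').replace('(20,34,110,90)','(18,34,80,70)')
open("fit.py","w").write(s)
E
python3 - <<'E'
from fit import *
import json
top,side=cams.capture("top"),cams.capture("side"); out={}
ims=[]
F=[cv2.resize(c["frame"],None,fx=3,fy=3) for c in (top,side)]
tiles=[]
for o in OB:
    res=[fit(o,c) for c in ([top,side],[top],[side])]
    print(o,[(np.round(x,4).tolist(),round(f,3)) for x,f in res]); out[o]=res[0][0].tolist()
    row=[]
    for c,f in zip((top,side),F):
        Q=np.array([proj(c,q) for q in pts(o,res[0][0])]); h=cv2.convexHull(((Q+.5)*3).astype(np.int32)); g=f.copy(); cv2.polylines(g,[h],True,(255,0,255),1)
        P,_=target(c,o); cv2.polylines(g,[cv2.convexHull(((P+.5)*3).astype(np.int32))],True,(255,255,0),1)
        u,v=(Q.mean(0)*3).astype(int); u=max(u,95);row.append(cv2.resize(g[max(v-95,0):max(v-95,0)+190,u-95:u+95],(190,190)))
    tiles.append(np.vstack(row))
cv2.imwrite("pics/fit.png",np.vstack([np.hstack(tiles[:4]),np.hstack(tiles[4:])])[:, :][::1] if 0 else cv2.resize(np.vstack([np.hstack(tiles[:4]),np.hstack(tiles[4:])]),(600,600)))
json.dump(out,open("poses.json","w"))
E
```

```text
yel [([0.6292, -0.2511, 2.8748], np.float64(0.101)), ([0.6281, -0.2507, -0.2759], np.float64(0.047)), ([0.6314, -0.2518, 2.8886], np.float64(0.046))]
blu [([0.6375, 0.2233, 3.3488], np.float64(0.61)), ([0.6304, 0.2234, 0.2287], np.float64(0.505)), ([0.6387, 0.2225, 3.4617], np.float64(0.086))]
tub [([0.5174, 0.4463, 3.6599], np.float64(0.604)), ([0.5131, 0.4481, 0.5377], np.float64(0.301)), ([0.5169, 0.4458, 3.6642], np.float64(0.293))]
jar [([0.4346, 0.1003, 0.1445], np.float64(0.217)), ([0.4327, 0.1001, 0.0483], np.float64(0.076)), ([0.4375, 0.1006, 0.0002], np.float64(0.094))]
Hy [([0.6709, -0.0158, -0.3829], np.float64(0.26)), ([0.6692, -0.016, 2.7708], np.float64(0.076)), ([0.6726, -0.0138, -0.3975], np.float64(0.179))]
Hb [([0.4451, -0.1042, 0.1987], np.float64(0.164)), ([0.4422, -0.1048, 3.3376], np.float64(0.021)), ([0.4473, -0.1038, 3.3456], np.float64(0.099))]
Hg [([0.3697, 0.3116, 3.4908], np.float64(0.178)), ([0.3682, 0.3116, 0.3471], np.float64(0.021)), ([0.3754, 0.3125, 3.5195], np.float64(0.104))]
Hr [([0.5113, -0.4654, 0.1098], np.float64(0.177)), ([0.508, -0.4655, 0.4346], np.float64(0.123)), ([0.5124, -0.465, 0.3744], np.float64(0.041))]
```

View pics/fit.png

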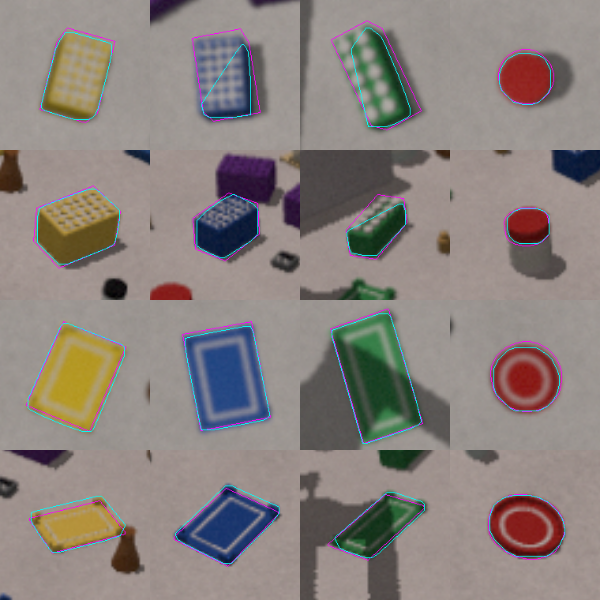

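```bash
cat > plan.py <<'E'
import numpy as np, sys
from cell import readout
# usage: plan.py  x,y,ztcp,yawdeg(tool-y dir, or n)[,mm/row[,jaw]] ...  each waypoint one or more calls, starting from measured pose
def axes(y): c,s=np.cos(y),np.sin(y); return np.array([[s,-c,0],[c,s,0],[0,0,-1.]])  # rows tool x,y,z
def state():
    s=readout.get_state(); w,x,y,z=s["tool_rot"]; return np.array(s["ee_pos"]),np.arctan2(w*w-x*x+y*y-z*z,2*(x*y-w*z)),s
if __name__=="__main__":
    p,yaw,s=state()
    print("at",p.round(4),"yaw",np.degrees(yaw).round(1),"j",np.round(s["joint_positions"],2),"w",round(s["gripper_width"],4),"F",np.round(s["force"],1))
    for a in sys.argv[1:]:
        a=a.split(","); t=np.array([float(v) for v in a[:3]]); step=float(a[4]) if len(a)>4 else 40.
        ty=yaw
        if a[3]!="n":
            ty=np.radians(float(a[3])); ty=yaw+(ty-yaw+np.pi/2)%np.pi-np.pi/2
        d=t-p; n=int(max(1,np.ceil(abs(axes(yaw)@d).max()/.146),np.ceil(abs(ty-yaw)/np.radians(72))))
        while True:
            q,yy,ok,out=p.copy(),yaw,1,[]
            for k in range(n):
                v=axes(yy)@(d/n)/.15; tw=-(ty-yaw)/n/(2*np.pi); ok&=abs(v).max()<1
                rows=int(max(1,np.ceil(np.linalg.norm(d)/n*1000/step),np.ceil(abs(tw)*360/7.1)))
                out.append((v.round(3).tolist(),round(tw,4),rows)); yy+=(ty-yaw)/n
            if ok: break
            n+=1
        print("->",t,np.degrees(ty).round(1)); [print("  ",*o) for o in out]; p,yaw=t,ty
E
python3 plan.py .47,.42,.22,115
python3 - <<'E'
from h import *
top,side=cams.capture("top"),cams.capture("side")
c=top["frame"]; 
for n,c,w in (("t",top,[(.637,.224),(.515,.445)]),("s",side,[(.637,.224),(.515,.445)])):
    pass
T=[]
for p in [(.637,.224),(.515,.445)]:
    for c in (top,side):
        u,v=proj(c,[*p,.03]).astype(int); u=max(u,32); T.append(cv2.resize(c["frame"][v-32:v+32,u-32:u+32],(380,290)if 0 else (300,300),interpolation=cv2.INTER_CUBIC)); print(u-32,v-32)
cv2.imwrite("pics/z.png",np.vstack([np.hstack(T[:2]),np.hstack(T[2:])]))
E
```

```text
at [0.2711 0.5353 0.2186] yaw 63.1 j [ 1.02  0.13  1.49 -0.    1.52 -0.09] w 0.0928 F [ 0.  -1.3  0.5]
-> [0.47 0.42 0.22] 115.0
   [0.765, -0.043, -0.005] -0.072 4
   [0.669, -0.373, -0.005] -0.072 4
138 125
202 120
54 169
137 109
```

View pics/z.png

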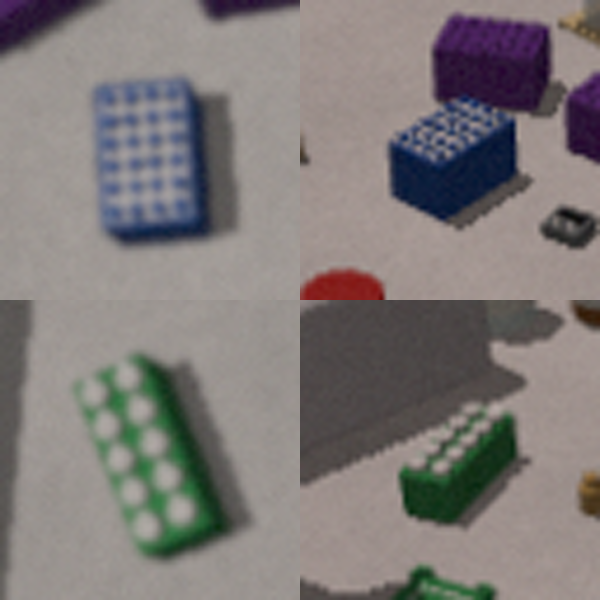

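```bash
python3 - <<'E'
from h import *
top,side=cams.capture("top"),cams.capture("side")
def f(c,off,L,z,n):
    P=np.array([at(c,np.array(p)/300*64+off-.3,z)[:2] for p in L]); a=(P[0]+P[1]-P[2]-P[3])
    print(n,P.mean(0).round(4),"yaw",np.degrees(np.arctan2(a[1],a[0])).round(1),"len",np.hypot(*a).round(3)/2)
f(top,(138,125),[(94,82),(188,80),(200,226),(106,232)],.055,"blu")
f(side,(202,120),[(167,98),(216,128),(137,165),(90,142)],.055,"blu s")
f(top,(54,169),[(93,92),(127,76),(181,210),(147,228)],.046,"tub")
f(side,(137,109),[(171,109),(206,112),(142,167),(118,167)],.046,"tub s")
for n,c in (("t",top),("s",side)):
    for k in("flask","petri_dish"): print([(at(c,d["position"],0).round(3),round(d["conf"],2)) for d in finder.tip_of(k,"top" if n=="t" else "side")[:1]])
E
```

```text
blu [0.6314 0.2233] yaw 7.7 len 0.086
blu s [0.6318 0.2149] yaw 1.3 len 0.0775
tub [0.5137 0.4485] yaw 26.5 len 0.085
tub s [0.5185 0.4407] yaw 25.4 len 0.09
[(array([ 0.655, -0.12 ,  0.   ]), 0.45)]
[(array([ 0.343, -0.298,  0.   ]), 0.78)]
[(array([ 0.648, -0.115, -0.   ]), 0.61)]
[(array([ 0.344, -0.307,  0.   ]), 0.75)]
```

Request:
arm_command([
  [[0.4,-0.02,0,-0.035,1],[0.765,-0.043,0,-0.072,1],[0.765,-0.043,0,-0.072,1],[0.765,-0.043,0,-0.072,1],[0.765,-0.043,0,-0.072,1],[0.765,-0.043,0,-0.072,1]],
])

```text
t: 2.2
ee_pos: [0.1657, 0.5814, 0.2186]
tool_rot: [0.0, 0.009, 1.0, -0.0]
force: [0.1, -0.5, 1.1]
gripper_width: 0.0931
gripper_force: 0.0
```

Request:
arm_command([
  [[0.35,-0.2,0,-0.035,1],[0.669,-0.373,0,-0.072,1],[0.669,-0.373,0,-0.072,1],[0.669,-0.373,0,-0.072,1],[0.669,-0.373,0,-0.072,1],[0.669,-0.373,0,-0.072,1],[0.669,-0.373,0,-0.072,1],[0.669,-0.373,0,-0.072,1]],
])

```text
t: 2.87
ee_pos: [0.0658, 0.5273, 0.2186]
tool_rot: [0.0, -0.214, 0.977, -0.0]
force: [0.0, 0.0, -0.1]
gripper_width: 0.0931
gripper_force: 0.0
```

The tool-x sign in my planner was wrong, so I'll fix it.

```bash
sed -i 's/\[s,-c,0\]/[-s,c,0]/' plan.py; python3 plan.py .47,.42,.22,116
```

```text
at [0.0658 0.5273 0.2186] yaw 114.7 j [ 1.35 -0.06  1.68 -0.    1.52 -0.65] w 0.0931 F [ 0.   0.  -0.1]
-> [0.47 0.42 0.22] 116.0
   [-0.716, -0.592, -0.003] -0.0012 4
   [-0.712, -0.598, -0.003] -0.0012 4
   [-0.707, -0.603, -0.003] -0.0012 4
```

Request:
arm_command([
  [[-0.35,-0.3,0,0,1],[-0.716,-0.592,0,-0.0012,1],[-0.716,-0.592,0,-0.0012,1],[-0.716,-0.592,0,-0.0012,1],[-0.716,-0.592,0,-0.0012,1],[-0.716,-0.592,0,-0.0012,1]],
])

```text
t: 3.37
ee_pos: [0.2008, 0.4916, 0.2184]
tool_rot: [-0.0, -0.218, 0.976, -0.0]
force: [-0.6, 0.5, 0.9]
gripper_width: 0.0927
gripper_force: 0.0
```

Request:
arm_command([
  [[-0.35,-0.3,0,0,1],[-0.712,-0.598,0,-0.0012,1],[-0.712,-0.598,0,-0.0012,1],[-0.712,-0.598,0,-0.0012,1],[-0.712,-0.598,0,-0.0012,1],[-0.712,-0.598,0,-0.0012,1]],
])

```text
t: 3.87
ee_pos: [0.3339, 0.457, 0.2183]
tool_rot: [-0.001, -0.223, 0.975, 0.0]
force: [-0.7, 0.7, 0.9]
gripper_width: 0.0933
gripper_force: 0.0
```

Request:
arm_command([
  [[-0.35,-0.3,0,0,1],[-0.707,-0.603,0,-0.0012,1],[-0.707,-0.603,0,-0.0012,1],[-0.707,-0.603,0,-0.0012,1],[-0.707,-0.603,0,-0.0012,1],[-0.707,-0.603,0,-0.0012,1],[-0.707,-0.603,0,-0.0012,1]],
])

```text
t: 4.45
ee_pos: [0.4672, 0.4228, 0.2185]
tool_rot: [-0.001, -0.228, 0.974, 0.0]
force: [-0.6, -0.6, -0.0]
gripper_width: 0.0932
gripper_force: 0.0
```

```bash
python3 - <<'E'
from h import *
from plan import state
print(state()[:2])
c=cams.capture("wrist"); print(np.round(c["extrinsics"],3).tolist(),c["fx"],c["k1"])
f=c["frame"].copy()
for d in finder.tip_of("tube_rack_mid","wrist")[:2]: print(d, at(c,d["position"],.0225))
print(proj(c,[.516,.445,.045]))
cv2.imwrite("pics/w1.png",f)
E
```

```text
(array([0.46715174, 0.42284002, 0.2185237 ]), np.float64(2.030971776274412))
[[-0.444, 0.868, 0.22, 0.406], [0.896, 0.431, 0.108, 0.392], [-0.001, 0.245, -0.97, 0.384], [0.0, 0.0, 0.0, 1.0]] 293.4846359937838 -0.05855035878844199
{'position': [256.8, 216.6], 'conf': 0.66} [0.51493282 0.44901857 0.0225    ]
{'position': [13.5, 31.1], 'conf': 0.59} [0.43775982 0.08902384 0.0225    ]
[253.58247955 221.91650922]
```

View pics/w1.png

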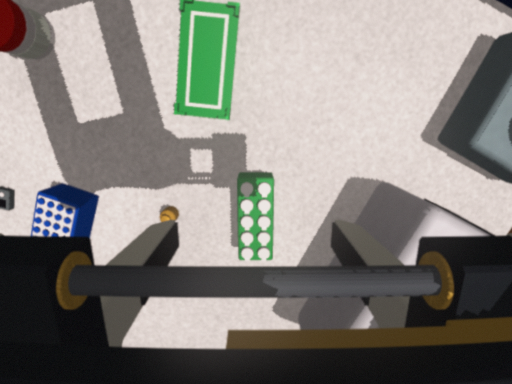

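The wrist view shows the green rack at (255,216), standing vertical in the frame, so the tool yaw is nearly aligned. The green holder is at (208,60). I'll refine from the caps and the holder corners.

```bash
cat >> h.py <<'E'
def quad(c,L,z,n=""):
    P=np.array([at(c,p,z)[:2] for p in L]); a=P[0]+P[1]-P[2]-P[3]
    print(n,P.mean(0).round(4),"yaw",np.degrees(np.arctan2(a[1],a[0])).round(1),"len",(np.hypot(*a)/2).round(3))
E
python3 - <<'E'
from h import *
c=cams.capture("wrist")
quad(c,[(247,188),(265,188),(264,254),(247,254)],.046,"tub")
quad(c,[(180,1),(240,3),(230,119),(174,113)],.004,"Hg")
E
python3 plan.py .5165,.4467,.1,116 .5165,.4467,.009,116,20
```

```text
tub [0.515  0.4473] yaw -153.9 len 0.085
Hg [0.3704 0.3075] yaw -159.6 len 0.132
at [0.4676 0.4227 0.2189] yaw 116.4 j [ 0.65  0.21  1.4   0.    1.53 -1.38] w 0.0929 F [ 0.3 -0.7  0.4]
-> [0.5165 0.4467 0.1   ] 116.0
   [-0.363, -0.002, 0.793] 0.0011 4
-> [0.5165 0.4467 0.009 ] 116.0
   [0.0, 0.0, 0.607] -0.0 5
```

Request:
arm_command([
  [[-0.18,0,0.4,0,1],[-0.36,0,0.793,0,1],[-0.36,0,0.793,0,1],[-0.36,0,0.793,0,1],[-0.36,0,0.793,0,1],[-0.36,0,0.793,0,1]],
])

```text
t: 5.1
ee_pos: [0.517, 0.446, 0.1007]
tool_rot: [0.0, -0.228, 0.974, 0.0]
force: [-0.6, -0.5, 0.5]
gripper_width: 0.093
gripper_force: 0.0
```

Request:
arm_command([
  [[0,0,0.15,0,1],[0,0,0.3,0,1],[0,0,0.45,0,1],[0,0,0.55,0,1],[0,0,0.607,0,1],[0,0,0.607,0,1],[0,0,0.607,0,1]],
])

```text
t: 5.68
ee_pos: [0.5182, 0.4461, 0.0104]
tool_rot: [0.001, -0.227, 0.974, 0.0]
force: [-0.5, 0.3, -0.2]
gripper_width: 0.0929
gripper_force: 0.0
```

Request:
arm_command([
  [[0,0,0,0,-1],[0,0,0,0,-1],[0,0,0,0,-1],[0,0,0,0,-1],[0,0,0,0,-1],[0,0,0,0,-1],[0,0,0,0,-1],[0,0,0,0,-1],[0,0,0,0,-1],[0,0,0,0,-1],[0,0,0,0,-1],[0,0,0,0,-1]],
], squeeze=20)

```text
t: 6.68
ee_pos: [0.5176, 0.4455, 0.0086]
tool_rot: [-0.0, -0.227, 0.974, 0.0]
force: [-1.0, 0.3, -0.6]
gripper_width: 0.0451
gripper_force: 20.0
```

```bash
python3 plan.py .5165,.4467,.11,n,25 .370,.311,.11,110,25 .370,.311,.0125,110,15
```

```text
at [0.5176 0.4455 0.0086] yaw 116.3 j [ 0.64  0.52  1.41  0.    1.21 -1.39] w 0.0451 F [-1.   0.3 -0.6]
-> [0.5165 0.4467 0.11  ] 116.3
   [0.003, 0.01, -0.676] -0.0 5
-> [0.37  0.311 0.11 ] 110.0
   [0.638, -0.189, 0.0] 0.0087 4
   [0.627, -0.224, 0.0] 0.0087 4
-> [0.37   0.311  0.0125] 110.0
   [0.0, 0.0, 0.65] -0.0 7
```

Request:
arm_command([
  [[0,0,-0.1,0,-1],[0,0,-0.25,0,-1],[0,0,-0.4,0,-1],[0,0,-0.55,0,-1],[0,0,-0.676,0,-1],[0,0,-0.676,0,-1]],
])

```text
t: 7.18
ee_pos: [0.5203, 0.4474, 0.1169]
tool_rot: [0.004, -0.227, 0.974, 0.002]
force: [1.1, 1.2, 0.7]
gripper_width: 0.0453
gripper_force: 20.0
```

Request:
arm_command([
  [[0.1,-0.03,0,0.0015,-1],[0.25,-0.07,0,0.004,-1],[0.4,-0.12,0,0.006,-1],[0.55,-0.16,0,0.008,-1],[0.638,-0.189,0,0.0087,-1],[0.638,-0.189,0,0.0087,-1]],
])

```text
t: 7.68
ee_pos: [0.4421, 0.3757, 0.1088]
tool_rot: [-0.001, -0.2, 0.98, -0.001]
force: [-0.8, -0.7, -1.3]
gripper_width: 0.0446
gripper_force: 20.0
```

Request:
arm_command([
  [[0.1,-0.04,0,0.0015,-1],[0.25,-0.09,0,0.004,-1],[0.4,-0.14,0,0.006,-1],[0.55,-0.2,0,0.008,-1],[0.627,-0.224,0,0.0087,-1],[0.627,-0.224,0,0.0087,-1],[0.627,-0.224,0,0.0087,-1]],
])

```text
t: 8.27
ee_pos: [0.3716, 0.3101, 0.1102]
tool_rot: [0.0, -0.174, 0.985, 0.0]
force: [-0.0, -0.1, -1.1]
gripper_width: 0.0449
gripper_force: 20.0
```

```bash
python3 - <<'E'
from h import *
for n in ("wrist","top"):
    c=cams.capture(n); print(proj(c,[.37,.311,.004]),[ (d["position"],at(c,d["position"],0).round(4)) for d in finder.tip_of("holder_green",n)[:1]])
E
python3 plan.py  .370,.311,.0125,110,15
```

```text
[256.77227839 191.43506098] []
[135.31149675 257.73363449] [([122.5, 254.2], array([0.3785, 0.3475, 0.    ]))]
at [0.3719 0.3104 0.1102] yaw 110.0 j [ 0.59 -0.11  1.93  0.    1.32 -1.33] w 0.0448 F [ 0.7 -0.2 -0.9]
-> [0.37   0.311  0.0125] 110.0
   [0.01, 0.008, 0.651] 0.0001 7
```

Request:
arm_command([
  [[0.01,0.008,0.1,0,-1],[0.01,0.008,0.2,0,-1],[0.01,0.008,0.3,0,-1],[0.01,0.008,0.4,0,-1],[0.01,0.008,0.5,0,-1],[0.01,0.008,0.57,0,-1],[0.01,0.008,0.62,0,-1],[0.01,0.008,0.645,0,-1],[0.01,0.008,0.653,0,-1],[0.01,0.008,0.653,0,-1]],
])

```text
t: 9.3
ee_pos: [0.3696, 0.3107, 0.0123]
tool_rot: [0.0, -0.174, 0.985, 0.0]
force: [0.3, -0.8, -1.1]
gripper_width: 0.0449
gripper_force: 20.0
```

```bash
python3 plan.py; python3 - <<'E'
from h import *
c=cams.capture("wrist"); cv2.imwrite("pics/w2.png",c["frame"])
E
```

```text
at [0.3696 0.3107 0.0123] yaw 110.0 j [ 0.59  0.02  2.   -0.    1.12 -1.33] w 0.0449 F [ 0.3 -0.8 -1.1]
```

View pics/w2.png

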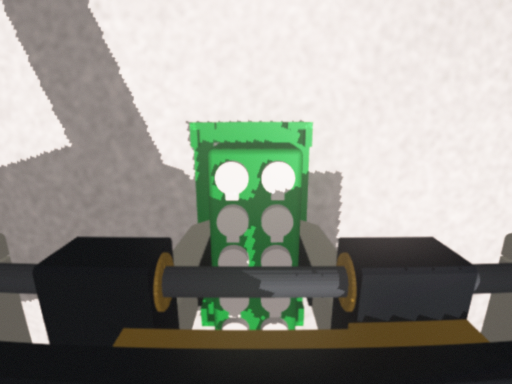

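The rack sits centred between the green holder's guides: the pad's top edge is at row 124, the rack edge at about row 148, and the side margins are even. I'll release it, rise, and go to the blue rack.

Request:
arm_command([
  [[0,0,0.004,0,-1],[0,0,0.004,0,-1],[0,0,0.004,0,0.6],[0,0,0.004,0,0.6],[0,0,0.004,0,0.6],[0,0,0.004,0,0.6],[0,0,0.004,0,0.6],[0,0,0.004,0,0.6]],
])

```text
t: 10.02
ee_pos: [0.3693, 0.3105, 0.0115]
tool_rot: [0.0, -0.174, 0.985, 0.0]
force: [-0.5, -0.7, 0.7]
gripper_width: 0.0737
gripper_force: 0.0
```

Request:
arm_command([
  [[0,0,-0.15,0,0.6],[0,0,-0.3,0,0.6],[0,0,-0.5,0,0.6],[0,0,-0.7,0,0.6],[0,0,-0.95,0,1],[0,0,-0.95,0,1]],
])

```text
t: 10.52
ee_pos: [0.3728, 0.3129, 0.1621]
tool_rot: [0.005, -0.174, 0.985, 0.002]
force: [1.0, 0.3, 0.1]
gripper_width: 0.0835
gripper_force: 0.0
```

```bash
python3 plan.py .62,.222,.22,97.7
```

```text
at [0.3728 0.3129 0.1621] yaw 110.0 j [ 0.59 -0.16  1.88  0.    1.41 -1.33] w 0.0835 F [1.  0.3 0.1]
-> [0.62  0.222 0.22 ] 97.7
   [-0.671, -0.567, -0.193] 0.0171 4
   [-0.727, -0.491, -0.193] 0.0171 4
```

Request:
arm_command([
  [[-0.3,-0.25,-0.1,0.008,1],[-0.671,-0.567,-0.193,0.0171,1],[-0.671,-0.567,-0.193,0.0171,1],[-0.671,-0.567,-0.193,0.0171,1],[-0.671,-0.567,-0.193,0.0171,1],[-0.671,-0.567,-0.193,0.0171,1]],
])

```text
t: 11.02
ee_pos: [0.4928, 0.2648, 0.1823]
tool_rot: [-0.001, -0.12, 0.993, 0.0]
force: [-0.6, 0.6, 1.4]
gripper_width: 0.0929
gripper_force: 0.0
```

Request:
arm_command([
  [[-0.3,-0.25,-0.1,0.008,1],[-0.727,-0.491,-0.193,0.0171,1],[-0.727,-0.491,-0.193,0.0171,1],[-0.727,-0.491,-0.193,0.0171,1],[-0.727,-0.491,-0.193,0.0171,1],[-0.727,-0.491,-0.193,0.0171,1],[-0.727,-0.491,-0.193,0.0171,1],[-0.727,-0.491,-0.193,0.0171,1]],
])

```text
t: 11.68
ee_pos: [0.6147, 0.2208, 0.2115]
tool_rot: [-0.001, -0.068, 0.998, 0.0]
force: [0.0, -0.1, -0.2]
gripper_width: 0.0932
gripper_force: 0.0
```

```bash
python3 plan.py; python3 - <<'E'
from h import *
c=cams.capture("wrist"); cv2.imwrite("pics/w3.png",c["frame"])
print([(d["position"],at(c,d["position"],.0275).round(4)) for d in finder.tip_of("tips_blue_mid","wrist")[:3]])
E
```

```text
at [0.6147 0.2208 0.2115] yaw 97.8 j [ 0.27  0.28  1.33  0.    1.53 -1.44] w 0.0932 F [ 0.  -0.1 -0.2]
[([197.9, 278.2], array([0.7615, 0.1634, 0.0275])), ([254.5, 194.2], array([0.6363, 0.2225, 0.0275]))]
```

View pics/w3.png

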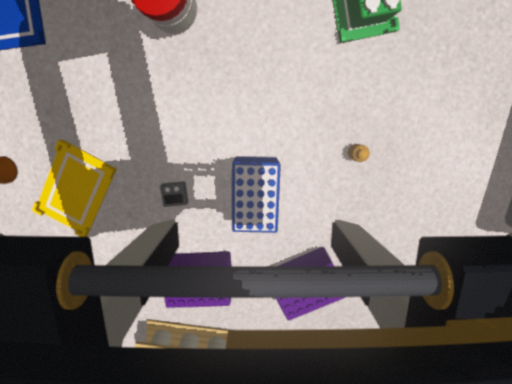

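The blue rack's top face is aligned with the tool, with corners (233,162) to (279,232). The purple look-alikes lie behind it at (197,278) and (307,283). The small dark box at (173,193) is well clear of the fingers.

```bash
python3 - <<'E'
from h import *
c=cams.capture("wrist")
quad(c,[(279,232),(232,231),(233,162),(280,162)],.055,"blu")
o=finder.tip_of("holder_yellow","wrist"); print([at(c,d["position"],0).round(4) for d in o[:1]])
quad(c,[(64,140),(116,171),(86,236),(34,208)],.003,"Hy")
print(at(c,(173,195),.01))
E
python3 plan.py .634,.222,.1,97.7 .634,.222,.015,97.7,20
```

```text
blu [0.634  0.2236] yaw 7.1 len 0.082
[array([ 0.6679, -0.0177,  0.    ])]
Hy [ 0.6706 -0.0177] yaw 156.2 len 0.108
[0.65710255 0.11806105 0.01      ]
at [0.6158 0.2202 0.2121] yaw 97.8 j [ 0.26  0.28  1.33  0.    1.53 -1.44] w 0.093 F [-1.   0.2 -0.6]
-> [0.634 0.222 0.1  ] 97.7
   [-0.122, -0.004, 0.747] 0.0001 3
-> [0.634 0.222 0.015] 97.7
   [0.0, 0.0, 0.567] -0.0 5
```

Request:
arm_command([
  [[-0.06,0.005,0.35,0,1],[-0.125,0.006,0.7,0,1],[-0.125,0.006,0.747,0,1],[-0.125,0.006,0.747,0,1],[-0.125,0.006,0.747,0,1],[-0.125,0.006,0.747,0,1]],
])

```text
t: 12.38
ee_pos: [0.6358, 0.2234, 0.1022]
tool_rot: [0.001, -0.067, 0.998, 0.0]
force: [0.6, 0.2, 0.1]
gripper_width: 0.0931
gripper_force: 0.0
```

Request:
arm_command([
  [[0,0,0.15,0,1],[0,0,0.3,0,1],[0,0,0.43,0,1],[0,0,0.52,0,1],[0,0,0.56,0,1],[0,0,0.56,0,1],[0,0,0.56,0,1]],
])

```text
t: 12.97
ee_pos: [0.636, 0.2233, 0.0177]
tool_rot: [0.001, -0.067, 0.998, 0.0]
force: [-1.8, 1.1, -0.0]
gripper_width: 0.0927
gripper_force: 0.0
```

Request:
arm_command([
  [[0,0,0,0,-1],[0,0,0,0,-1],[0,0,0,0,-1],[0,0,0,0,-1],[0,0,0,0,-1],[0,0,0,0,-1],[0,0,0,0,-1],[0,0,0,0,-1],[0,0,0,0,-1],[0,0,0,0,-1]],
], squeeze=20)

```text
t: 13.8
ee_pos: [0.6349, 0.223, 0.0159]
tool_rot: [0.0, -0.067, 0.998, 0.0]
force: [-1.2, 0.3, 1.9]
gripper_width: 0.055
gripper_force: 19.9
```

```bash
python3 plan.py .634,.222,.14,n,25 .445,-.104,.14,101.5,25
```

```text
at [0.6349 0.223  0.0159] yaw 97.7 j [ 0.26  0.49  1.44  0.    1.22 -1.44] w 0.055 F [-1.2  0.3  1.9]
-> [0.634 0.222 0.14 ] 97.7
   [0.007, -0.006, -0.827] -0.0 5
-> [ 0.445 -0.104  0.14 ] 101.5
   [0.513, -0.662, 0.0] -0.0035 6
   [0.528, -0.65, 0.0] -0.0035 6
   [0.542, -0.638, 0.0] -0.0035 6
```

Request:
arm_command([
  [[0,0,-0.1,0,-1],[0,0,-0.25,0,-1],[0,0,-0.4,0,-1],[0,0,-0.55,0,-1],[0,0,-0.7,0,-1],[0,0,-0.827,0,-1],[0,0,-0.827,0,-1]],
])

```text
t: 14.38
ee_pos: [0.6379, 0.2237, 0.1467]
tool_rot: [0.004, -0.067, 0.998, 0.001]
force: [1.7, -0.3, 0.0]
gripper_width: 0.0548
gripper_force: 19.9
```

Request:
arm_command([
  [[0.07,-0.1,0,0,-1],[0.17,-0.22,0,-0.001,-1],[0.28,-0.36,0,-0.002,-1],[0.39,-0.5,0,-0.003,-1],[0.513,-0.662,0,-0.0035,-1]],
])

```text
t: 14.8
ee_pos: [0.5707, 0.1137, 0.1388]
tool_rot: [-0.001, -0.079, 0.997, 0.0]
force: [0.0, -0.2, -0.5]
gripper_width: 0.0548
gripper_force: 19.9
```

Request:
arm_command([
  [[0.12,-0.14,0,0,-1],[0.23,-0.28,0,-0.001,-1],[0.34,-0.42,0,-0.002,-1],[0.44,-0.54,0,-0.003,-1],[0.528,-0.65,0,-0.0035,-1]],
])

```text
t: 15.22
ee_pos: [0.5074, 0.0044, 0.139]
tool_rot: [-0.001, -0.089, 0.996, -0.0]
force: [0.1, -0.0, -0.4]
gripper_width: 0.055
gripper_force: 19.9
```

Request:
arm_command([
  [[0.12,-0.14,0,0,-1],[0.23,-0.28,0,-0.001,-1],[0.34,-0.42,0,-0.002,-1],[0.44,-0.54,0,-0.003,-1],[0.51,-0.6,0,-0.0035,-1],[0.542,-0.638,0,-0.0035,-1],[0.542,-0.638,0,-0.0035,-1],[0.542,-0.638,0,-0.0035,-1]],
])

```text
t: 15.88
ee_pos: [0.4459, -0.1028, 0.1396]
tool_rot: [-0.0, -0.1, 0.995, 0.0]
force: [0.5, -0.1, -0.9]
gripper_width: 0.0548
gripper_force: 19.9
```

```bash
python3 plan.py .445,-.104,.0195,101.5,15; python3 - <<'E'
from h import *
c=cams.capture("wrist"); print(proj(c,[.445,-.104,.003]))
E
```

```text
at [ 0.4459 -0.1028  0.1396] yaw 101.4 j [-0.34 -0.21  1.97  0.    1.39 -2.11] w 0.0548 F [ 0.5 -0.1 -0.9]
-> [ 0.445  -0.104   0.0195] 101.5
   [0.008, -0.007, 0.801] -0.0002 9
[254.50223137 184.43783037]
```

Request:
arm_command([
  [[0.008,-0.007,0.1,0,-1],[0.008,-0.007,0.22,0,-1],[0.008,-0.007,0.34,0,-1],[0.008,-0.007,0.46,0,-1],[0.008,-0.007,0.58,0,-1],[0.008,-0.007,0.68,0,-1],[0.008,-0.007,0.74,0,-1],[0.008,-0.007,0.78,0,-1],[0.008,-0.007,0.8,0,-1],[0.008,-0.007,0.803,0,-1],[0.008,-0.007,0.803,0,-1]],
])

```text
t: 16.85
ee_pos: [0.4455, -0.1043, 0.02]
tool_rot: [0.0, -0.1, 0.995, -0.0]
force: [-0.5, -0.4, -1.0]
gripper_width: 0.0552
gripper_force: 19.9
```

```bash
python3 plan.py; python3 - <<'E'
from h import *
c=cams.capture("wrist"); t=cams.capture("side"); u,v=proj(t,[.445,-.104,.03]).astype(int)
cv2.imwrite("pics/w4.png",np.hstack([cv2.resize(c["frame"],(500,375)),cv2.resize(t["frame"][v-40:v+40,u-32:u+32],(300,375),interpolation=cv2.INTER_CUBIC)]))
E
```

```text
at [ 0.4455 -0.1043  0.02  ] yaw 101.5 j [-0.34 -0.06  2.06  0.    1.13 -2.11] w 0.0552 F [-0.5 -0.4 -1. ]
```

View pics/w4.png

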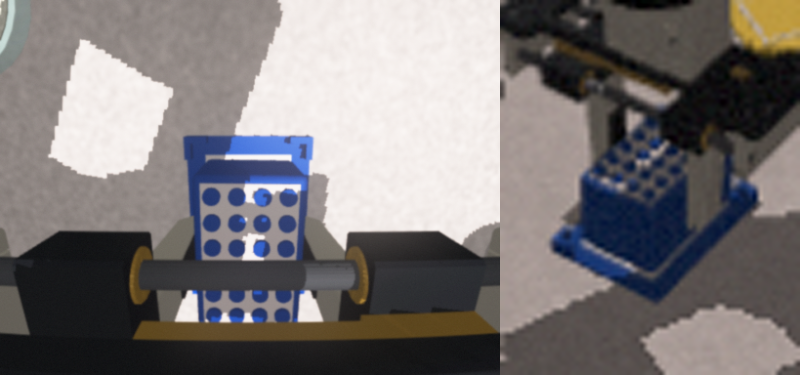

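The blue rack is inside its guides: the near margin runs from row 137 to row 162 and the sides are even. I'll release it and go to the jar.

Request:
arm_command([
  [[0,0,0.005,0,-1],[0,0,0.005,0,-1],[0,0,0.005,0,0.7],[0,0,0.005,0,0.7],[0,0,0.005,0,0.7],[0,0,0.005,0,0.7],[0,0,0.005,0,0.7],[0,0,0.005,0,0.7]],
])

```text
t: 17.62
ee_pos: [0.4449, -0.1043, 0.0187]
tool_rot: [-0.0, -0.1, 0.995, -0.0]
force: [-0.8, -0.1, 0.1]
gripper_width: 0.0787
gripper_force: 0.0
```

Request:
arm_command([
  [[0,0,-0.15,0,0.7],[0,0,-0.3,0,0.7],[0,0,-0.5,0,0.7],[0,0,-0.75,0,0.7],[0,0,-1,0,1],[0,0,-1,0,1],[0,0,-1,0,1]],
])

```text
t: 18.2
ee_pos: [0.447, -0.105, 0.1718]
tool_rot: [0.003, -0.1, 0.995, -0.001]
force: [-0.3, -0.1, -1.4]
gripper_width: 0.0915
gripper_force: 0.0
```

```bash
python3 plan.py .425,.1,.22,70
```

```text
at [ 0.447  -0.105   0.1718] yaw 101.5 j [-0.34 -0.24  1.93 -0.    1.44 -2.11] w 0.0915 F [-0.3 -0.1 -1.4]
-> [0.425 0.1   0.22 ] 70.0
   [-0.064, 0.684, -0.161] 0.0437 3
   [0.124, 0.676, -0.161] 0.0437 3
```

Request:
arm_command([
  [[-0.03,0.3,-0.1,0.02,1],[-0.064,0.684,-0.161,0.0437,1],[-0.064,0.684,-0.161,0.0437,1],[-0.064,0.684,-0.161,0.0437,1],[-0.064,0.684,-0.161,0.0437,1]],
])

```text
t: 18.62
ee_pos: [0.4333, -0.0005, 0.1918]
tool_rot: [-0.001, 0.035, 0.999, -0.0]
force: [-0.3, -1.0, -0.5]
gripper_width: 0.0926
gripper_force: 0.0
```

Request:
arm_command([
  [[0.06,0.3,-0.1,0.02,1],[0.124,0.676,-0.161,0.0437,1],[0.124,0.676,-0.161,0.0437,1],[0.124,0.676,-0.161,0.0437,1],[0.124,0.676,-0.161,0.0437,1],[0.124,0.676,-0.161,0.0437,1],[0.124,0.676,-0.161,0.0437,1],[0.124,0.676,-0.161,0.0437,1]],
])

```text
t: 19.28
ee_pos: [0.4228, 0.0993, 0.2162]
tool_rot: [-0.001, 0.174, 0.985, -0.0]
force: [-0.9, 0.6, 0.0]
gripper_width: 0.0929
gripper_force: 0.0
```

```bash
python3 plan.py  .4355,.1003,.12,70 .4355,.1003,.0245,70; python3 - <<'E'
from fit import *
c=cams.capture("wrist"); OB["jar"]=("r",(.057,),.051,.070,(.4355,.1003))
print(fit("jar",[c]))
print([(d["position"],at(c,d["position"],.035).round(4)) for d in finder.tip_of("jar_mid","wrist")[:2]])
E
```

```text
at [0.4228 0.0993 0.2162] yaw 69.9 j [ 0.11 -0.33  1.92 -0.    1.55 -1.11] w 0.0929 F [-0.9  0.6  0. ]
-> [0.4355 0.1003 0.12  ] 70.0
   [-0.077, 0.035, 0.641] -0.0002 3
-> [0.4355 0.1003 0.0245] 70.0
   [0.0, 0.0, 0.637] -0.0 3
(array([0.43347984, 0.09886045, 0.17371647]), np.float64(0.06926853180124137))
[([398.5, 75.8], array([0.3684, 0.2904, 0.035 ]))]
```

Request:
arm_command([
  [[-0.07,0.03,0.3,0,1],[-0.07,0.03,0.6,0,1],[-0.07,0.03,0.641,0,1],[-0.07,0.03,0.641,0,1],[-0.07,0.03,0.641,0,1],[-0.07,0.03,0.641,0,1]],
])

```text
t: 19.88
ee_pos: [0.4355, 0.1012, 0.1226]
tool_rot: [0.001, 0.174, 0.985, 0.0]
force: [-0.7, 0.2, 0.5]
gripper_width: 0.0929
gripper_force: 0.0
```

Request:
arm_command([
  [[0,0,0.15,0,1],[0,0,0.3,0,1],[0,0,0.43,0,1],[0,0,0.55,0,1],[0,0,0.61,0,1],[0,0,0.637,0,1],[0,0,0.637,0,1],[0,0,0.637,0,1]],
])

```text
t: 20.55
ee_pos: [0.4355, 0.1015, 0.0268]
tool_rot: [0.001, 0.174, 0.985, 0.0]
force: [-0.0, 0.2, -0.6]
gripper_width: 0.0929
gripper_force: 0.0
```

Request:
arm_command([
  [[0,0,0,0,-1],[0,0,0,0,-1],[0,0,0,0,-1],[0,0,0,0,-1],[0,0,0,0,-1],[0,0,0,0,-1],[0,0,0,0,-1],[0,0,0,0,-1],[0,0,0,0,-1],[0,0,0,0,-1]],
], squeeze=25)

```text
t: 21.38
ee_pos: [0.4344, 0.1013, 0.0254]
tool_rot: [0.0, 0.173, 0.985, -0.0]
force: [-0.9, -1.0, 2.9]
gripper_width: 0.0561
gripper_force: 25.0
```

```bash
python3 plan.py .435,.0995,.16,n,25 .5105,-.4655,.16,40,25
```

```text
at [0.4344 0.1013 0.0254] yaw 70.0 j [ 0.11 -0.1   2.09 -0.    1.15 -1.11] w 0.0561 F [-0.9 -1.   2.9]
-> [0.435  0.0995 0.16  ] 70.0
   [-0.008, -0.01, -0.897] -0.0 6
-> [ 0.5105 -0.4655  0.16  ] 40.0
   [-0.44, -0.842, 0.0] 0.0208 6
   [-0.546, -0.777, 0.0] 0.0208 6
   [-0.643, -0.699, 0.0] 0.0208 6
   [-0.729, -0.609, 0.0] 0.0208 6
```

Request:
arm_command([
  [[0,0,-0.1,0,-1],[0,0,-0.25,0,-1],[0,0,-0.4,0,-1],[0,0,-0.55,0,-1],[0,0,-0.7,0,-1],[0,0,-0.85,0,-1],[0,0,-0.9,0,-1],[0,0,-0.9,0,-1]],
])

```text
t: 22.05
ee_pos: [0.4356, 0.1016, 0.1621]
tool_rot: [0.002, 0.173, 0.985, 0.001]
force: [0.3, 0.7, -2.7]
gripper_width: 0.0566
gripper_force: 25.0
```

Request:
arm_command([
  [[-0.06,-0.12,0,0.003,-1],[-0.14,-0.28,0,0.007,-1],[-0.24,-0.46,0,0.011,-1],[-0.34,-0.65,0,0.016,-1],[-0.44,-0.842,0,0.0208,-1]],
])

```text
t: 22.47
ee_pos: [0.4519, -0.0408, 0.1579]
tool_rot: [-0.002, 0.238, 0.971, -0.0]
force: [1.9, 0.5, -2.9]
gripper_width: 0.0565
gripper_force: 25.0
```

Request:
arm_command([
  [[-0.11,-0.16,0,0.004,-1],[-0.22,-0.31,0,0.008,-1],[-0.33,-0.47,0,0.012,-1],[-0.44,-0.62,0,0.016,-1],[-0.546,-0.777,0,0.0208,-1]],
])

```text
t: 22.88
ee_pos: [0.4709, -0.182, 0.1576]
tool_rot: [-0.002, 0.301, 0.954, 0.0]
force: [1.1, 0.4, -3.1]
gripper_width: 0.0567
gripper_force: 25.0
```

Request:
arm_command([
  [[-0.13,-0.14,0,0.004,-1],[-0.26,-0.28,0,0.008,-1],[-0.39,-0.42,0,0.012,-1],[-0.51,-0.56,0,0.016,-1],[-0.643,-0.699,0,0.0208,-1]],
])

```text
t: 23.3
ee_pos: [0.4898, -0.3228, 0.1572]
tool_rot: [-0.002, 0.363, 0.932, 0.001]
force: [1.4, 0.0, -2.4]
gripper_width: 0.0564
gripper_force: 25.0
```

Request:
arm_command([
  [[-0.15,-0.12,0,0.004,-1],[-0.29,-0.25,0,0.008,-1],[-0.43,-0.37,0,0.012,-1],[-0.57,-0.48,0,0.016,-1],[-0.67,-0.56,0,0.019,-1],[-0.729,-0.609,0,0.0208,-1],[-0.729,-0.609,0,0.0208,-1],[-0.729,-0.609,0,0.0208,-1]],
])

```text
t: 23.97
ee_pos: [0.5091, -0.4629, 0.1572]
tool_rot: [-0.002, 0.422, 0.906, 0.001]
force: [-0.1, 0.5, -2.8]
gripper_width: 0.0566
gripper_force: 25.0
```

```bash
python3 plan.py .5105,-.4655,.029,n; python3 - <<'E'
from h import *
c=cams.capture("wrist"); f=c["frame"].copy()
for z,rr in ((.011,.04),(.003,.036)):
    for a in np.linspace(0,6.28,40): cv2.circle(f,tuple(int(v) for v in proj(c,[.5105+rr*np.cos(a),-.4655+rr*np.sin(a),z]).round()),0,(255,255,0),-1)
cv2.imwrite("pics/w5.png",cv2.resize(f,(800,600)))
E
```

```text
at [ 0.5091 -0.4629  0.1572] yaw 40.0 j [-0.81  0.4   1.28  0.    1.46 -1.51] w 0.0566 F [-0.1  0.5 -2.8]
-> [ 0.5105 -0.4655  0.029 ] 40.0
   [-0.019, -0.004, 0.855] -0.0 4
```

View pics/w5.png

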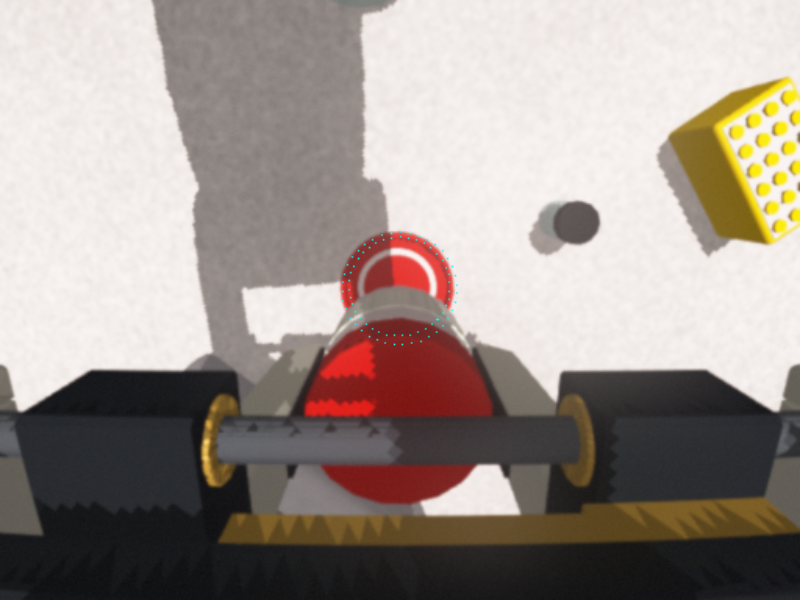

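The dish rim is at (397,231) against the overlay's 234, so it lies about 1–1.5 mm towards the base. The jar hangs upright over it. I'll lower it.

Request:
arm_command([
  [[-0.012,-0.007,0.12,0,-1],[-0.012,-0.007,0.25,0,-1],[-0.012,-0.007,0.38,0,-1],[-0.012,-0.007,0.5,0,-1],[-0.012,-0.007,0.62,0,-1],[-0.012,-0.007,0.72,0,-1],[-0.012,-0.007,0.79,0,-1],[-0.012,-0.007,0.83,0,-1],[-0.012,-0.007,0.85,0,-1],[-0.012,-0.007,0.856,0,-1],[-0.012,-0.007,0.856,0,-1],[-0.012,-0.007,0.856,0,-1]],
])

```text
t: 25.02
ee_pos: [0.511, -0.4662, 0.0332]
tool_rot: [0.001, 0.422, 0.907, -0.0]
force: [0.6, -0.7, -1.9]
gripper_width: 0.0563
gripper_force: 25.0
```

```bash
python3 plan.py; python3 - <<'E'
from h import *
c=cams.capture("wrist"); t=cams.capture("side"); u,v=proj(t,[.51,-.465,.03]).astype(int)
cv2.imwrite("pics/w6.png",np.hstack([cv2.resize(c["frame"],(500,375)),cv2.resize(t["frame"][v-40:v+40,u-32:u+32],(300,375),interpolation=cv2.INTER_CUBIC)]))
E
```

```text
at [ 0.511  -0.4662  0.0332] yaw 40.1 j [-0.81  0.51  1.37 -0.    1.26 -1.51] w 0.0563 F [ 0.6 -0.7 -1.9]
```

View pics/w6.png

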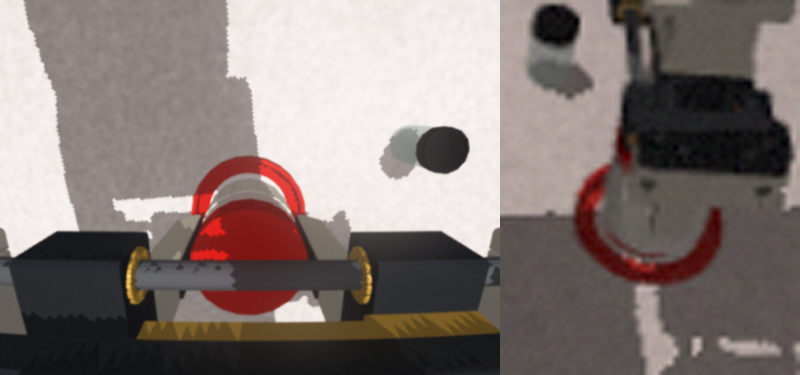

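The jar is in the dish outline and still about 4 mm up, since the force shows it carrying its own weight. I'll lower it further.

Request:
arm_command([
  [[0.006,0,0.008,0,-1],[0.01,0,0.014,0,-1],[0.01,0,0.019,0,-1],[0.01,0,0.023,0,-1],[0.01,0,0.026,0,-1],[0.01,0,0.026,0,-1],[0.01,0,0.026,0,-1]],
])

```text
t: 25.7
ee_pos: [0.5096, -0.4646, 0.0285]
tool_rot: [0.0, 0.422, 0.907, -0.0]
force: [-1.8, 1.3, 2.9]
gripper_width: 0.0562
gripper_force: 25.0
```

Request:
arm_command([
  [[0,0,0,0,0.7],[0,0,0,0,0.7],[0,0,0,0,0.7],[0,0,0,0,0.7],[0,0,0,0,0.7],[0,0,0,0,0.7],[0,0,0,0,0.7]],
])

```text
t: 26.28
ee_pos: [0.5095, -0.4644, 0.0279]
tool_rot: [-0.0, 0.422, 0.907, 0.0]
force: [0.1, -0.2, 0.7]
gripper_width: 0.0791
gripper_force: 0.0
```

Request:
arm_command([
  [[0,0,-0.15,0,0.7],[0,0,-0.3,0,0.7],[0,0,-0.5,0,0.7],[0,0,-0.75,0,0.7],[0,0,-1,0,1],[0,0,-1,0,1],[0,0,-1,0,1],[0,0,-1,0,1]],
])

```text
t: 26.95
ee_pos: [0.5094, -0.4644, 0.1778]
tool_rot: [0.0, 0.422, 0.907, -0.0]
force: [-0.6, -0.1, -0.1]
gripper_width: 0.0926
gripper_force: 0.0
```

```bash
python3 plan.py .617,-.25,.22,75
```

```text
at [ 0.5094 -0.4644  0.1778] yaw 40.1 j [-0.81  0.39  1.26 -0.    1.49 -1.51] w 0.0926 F [-0.6 -0.1 -0.1]
-> [ 0.617 -0.25   0.22 ] 75.0
   [0.316, 0.734, -0.141] -0.0485 4
   [0.081, 0.795, -0.141] -0.0485 4
```

Request:
arm_command([
  [[0.15,0.35,-0.1,-0.02,1],[0.316,0.734,-0.141,-0.0485,1],[0.316,0.734,-0.141,-0.0485,1],[0.316,0.734,-0.141,-0.0485,1],[0.316,0.734,-0.141,-0.0485,1]],
])

```text
t: 27.37
ee_pos: [0.5636, -0.3546, 0.1971]
tool_rot: [-0.001, 0.278, 0.961, 0.001]
force: [0.8, -1.1, -0.5]
gripper_width: 0.093
gripper_force: 0.0
```

Request:
arm_command([
  [[0.04,0.35,-0.1,-0.02,1],[0.081,0.795,-0.141,-0.0485,1],[0.081,0.795,-0.141,-0.0485,1],[0.081,0.795,-0.141,-0.0485,1],[0.081,0.795,-0.141,-0.0485,1],[0.081,0.795,-0.141,-0.0485,1],[0.081,0.795,-0.141,-0.0485,1],[0.081,0.795,-0.141,-0.0485,1]],
])

```text
t: 28.03
ee_pos: [0.6159, -0.2518, 0.2193]
tool_rot: [-0.001, 0.132, 0.991, 0.0]
force: [-0.6, 0.0, -0.3]
gripper_width: 0.0926
gripper_force: 0.0
```

```bash
python3 plan.py  .6285,-.2505,.1,75 .6285,-.2505,.0155,75; python3 - <<'E'
from fit import *
c=cams.capture("wrist"); OB["yel"]=("y",(.085,.055),0,.055,(.629,-.251))
x,f=fit("yel",[c]); print(x.round(4),np.degrees(x[2])%180,f)
print([(d["position"],at(c,d["position"],0).round(4)) for d in finder.tip_of("flask","wrist")[:2]])
cv2.imwrite("pics/w7.png",c["frame"])
E
```

```text
at [ 0.6159 -0.2518  0.2193] yaw 74.8 j [-0.46  0.31  1.28 -0.    1.55 -1.77] w 0.0926 F [-0.6  0.  -0.3]
-> [ 0.6285 -0.2505  0.1   ] 75.0
   [-0.079, 0.03, 0.795] -0.0005 3
-> [ 0.6285 -0.2505  0.0155] 75.0
   [0.0, 0.0, 0.563] -0.0 3
[ 0.6286 -0.2527  2.876 ] 164.78212743046475 0.03918961235056173
[([359.4, 168.6], array([ 0.6481, -0.1173,  0.    ]))]
```

View pics/w7.png

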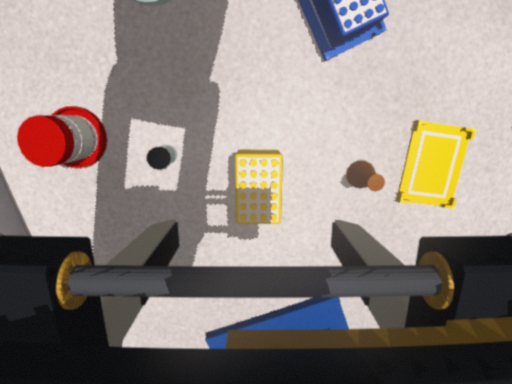

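The yellow rack at (259,187) is aligned with the tool. The flask is at (360,170), clear of the fingers. The jar stands in the red dish at (65,138).

Request:
arm_command([
  [[-0.04,0.02,0.35,0,1],[-0.079,0.022,0.7,0,1],[-0.079,0.022,0.795,0,1],[-0.079,0.022,0.795,0,1],[-0.079,0.022,0.795,0,1],[-0.079,0.022,0.795,0,1]],
])

```text
t: 28.63
ee_pos: [0.6301, -0.2509, 0.1035]
tool_rot: [0.001, 0.131, 0.991, -0.0]
force: [0.6, -0.7, 0.7]
gripper_width: 0.0929
gripper_force: 0.0
```

Request:
arm_command([
  [[0,0,0.15,0,1],[0,0,0.3,0,1],[0,0,0.43,0,1],[0,0,0.52,0,1],[0,0,0.56,0,1],[0,0,0.563,0,1],[0,0,0.563,0,1]],
])

```text
t: 29.22
ee_pos: [0.6303, -0.2506, 0.0184]
tool_rot: [0.001, 0.131, 0.991, -0.0]
force: [0.4, 0.6, -0.6]
gripper_width: 0.0925
gripper_force: 0.0
```

Request:
arm_command([
  [[0,0,0,0,-1],[0,0,0,0,-1],[0,0,0,0,-1],[0,0,0,0,-1],[0,0,0,0,-1],[0,0,0,0,-1],[0,0,0,0,-1],[0,0,0,0,-1],[0,0,0,0,-1],[0,0,0,0,-1]],
], squeeze=20)

```text
t: 30.05
ee_pos: [0.6293, -0.2501, 0.0167]
tool_rot: [0.0, 0.131, 0.991, -0.0]
force: [-0.5, -0.1, 1.9]
gripper_width: 0.055
gripper_force: 20.0
```

```bash
python3 plan.py .6287,-.2515,.16,n,25 .6705,-.0165,.16,67.3,25 .6705,-.0165,.02,n
```

```text
at [ 0.6293 -0.2501  0.0167] yaw 75.0 j [-0.45  0.5   1.42 -0.    1.22 -1.76] w 0.055 F [-0.5 -0.1  1.9]
-> [ 0.6287 -0.2515  0.16  ] 75.0
   [0.002, -0.01, -0.955] -0.0 6
-> [ 0.6705 -0.0165  0.16  ] 67.3
   [0.068, 0.793, 0.0] 0.0107 5
   [0.121, 0.786, 0.0] 0.0107 5
-> [ 0.6705 -0.0165  0.02  ] 67.3
   [0.0, 0.0, 0.933] -0.0 4
```

Request:
arm_command([
  [[0,0,-0.1,0,-1],[0,0,-0.25,0,-1],[0,0,-0.4,0,-1],[0,0,-0.55,0,-1],[0,0,-0.7,0,-1],[0,0,-0.85,0,-1],[0,0,-0.955,0,-1],[0,0,-0.955,0,-1]],
])

```text
t: 30.72
ee_pos: [0.6316, -0.2511, 0.166]
tool_rot: [0.004, 0.131, 0.991, -0.001]
force: [0.3, 0.2, -0.7]
gripper_width: 0.0549
gripper_force: 20.0
```

Request:
arm_command([
  [[0.01,0.1,0,0.002,-1],[0.02,0.24,0,0.004,-1],[0.04,0.42,0,0.006,-1],[0.05,0.6,0,0.008,-1],[0.068,0.785,0,0.0107,-1]],
])

```text
t: 31.13
ee_pos: [0.6493, -0.1326, 0.1586]
tool_rot: [-0.001, 0.165, 0.986, 0.0]
force: [0.6, 0.2, -1.5]
gripper_width: 0.0548
gripper_force: 20.0
```

Request:
arm_command([
  [[0.02,0.16,0,0.002,-1],[0.05,0.33,0,0.004,-1],[0.08,0.5,0,0.007,-1],[0.1,0.65,0,0.009,-1],[0.115,0.75,0,0.0107,-1],[0.121,0.785,0,0.0107,-1],[0.121,0.785,0,0.0107,-1],[0.121,0.785,0,0.0107,-1]],
])

```text
t: 31.8
ee_pos: [0.6704, -0.0168, 0.1592]
tool_rot: [-0.0, 0.197, 0.98, -0.0]
force: [-0.2, -0.4, -1.6]
gripper_width: 0.0549
gripper_force: 20.0
```

```bash
python3 plan.py .6705,-.0165,.0205,67.3
```

```text
at [ 0.6704 -0.0168  0.1592] yaw 67.3 j [-0.1   0.35  1.34 -0.    1.45 -1.28] w 0.0549 F [-0.2 -0.4 -1.6]
-> [ 0.6705 -0.0165  0.0205] 67.3
   [0.0, 0.002, 0.924] 0.0001 4
```

Request:
arm_command([
  [[0,0.002,0.12,0,-1],[0,0.002,0.26,0,-1],[0,0.002,0.4,0,-1],[0,0.002,0.54,0,-1],[0,0.002,0.67,0,-1],[0,0.002,0.77,0,-1],[0,0.002,0.84,0,-1],[0,0.002,0.88,0,-1],[0,0.002,0.905,0,-1],[0,0.002,0.915,0,-1],[0,0.002,0.915,0,-1],[0,0.002,0.915,0,-1]],
])

```text
t: 32.8
ee_pos: [0.6718, -0.0161, 0.0238]
tool_rot: [0.001, 0.197, 0.98, 0.0]
force: [0.7, 0.8, -0.9]
gripper_width: 0.0548
gripper_force: 20.0
```

```bash
python3 plan.py; python3 - <<'E'
from h import *
c=cams.capture("wrist"); t=cams.capture("side"); u,v=proj(t,[.67,-.016,.03]).astype(int)
cv2.imwrite("pics/w8.png",np.hstack([cv2.resize(c["frame"],(500,375)),cv2.resize(t["frame"][v-40:v+40,u-32:u+32],(300,375),interpolation=cv2.INTER_CUBIC)]))
E
```

```text
at [ 0.6718 -0.0161  0.0238] yaw 67.3 j [-0.1   0.48  1.44 -0.    1.22 -1.27] w 0.0548 F [ 0.7  0.8 -0.9]
```

View pics/w8.png

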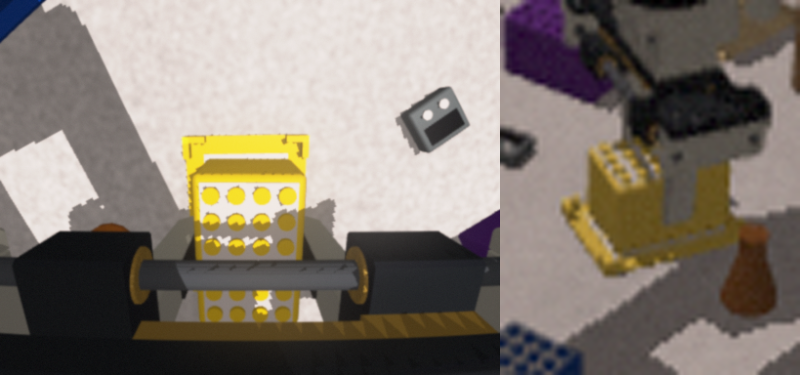

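The rack is above the yellow pad within the guides, and the flask is untouched. About 4 mm remains.

Request:
arm_command([
  [[0,-0.006,0.008,0,-1],[0,-0.006,0.014,0,-1],[0,-0.006,0.019,0,-1],[0,-0.006,0.023,0,-1],[0,-0.006,0.023,0,-1],[0,-0.006,0.023,0,-1]],
])

```text
t: 33.4
ee_pos: [0.6708, -0.0169, 0.0197]
tool_rot: [0.0, 0.197, 0.98, -0.0]
force: [-1.6, 0.8, 4.6]
gripper_width: 0.0549
gripper_force: 20.0
```

Request:
arm_command([
  [[0,0,0.002,0,-1],[0,0,0.002,0,-1],[0,0,0.002,0,0.6],[0,0,0.002,0,0.6],[0,0,0.002,0,0.6],[0,0,0.002,0,0.6],[0,0,0.002,0,0.6],[0,0,0.002,0,0.6],[0,0,0.002,0,0.6]],
])

```text
t: 34.15
ee_pos: [0.6706, -0.0169, 0.0187]
tool_rot: [-0.0, 0.197, 0.98, -0.0]
force: [0.6, 0.5, 0.3]
gripper_width: 0.0739
gripper_force: 0.0
```

Request:
arm_command([
  [[0,0,-0.15,0,0.6],[0,0,-0.3,0,0.6],[0,0,-0.5,0,0.6],[0,0,-0.75,0,0.6],[0,0,-1,0,0.6],[0,0,-1,0,0.6],[0,0,-1,0,0.6],[0,0,-1,0,0.6]],
])

```text
t: 34.82
ee_pos: [0.6706, -0.0169, 0.1687]
tool_rot: [0.0, 0.197, 0.98, 0.0]
force: [0.9, 0.1, -0.1]
gripper_width: 0.0744
gripper_force: 0.0
```

Request:
arm_command([
  [[0.3,0,-0.2,0,0.6],[0.6,0,-0.4,0,0.6],[0.9,0,-0.4,0,0.6],[0.9,0,-0.4,0,0.6],[0.9,0,-0.4,0,0.6],[0.9,0,-0.4,0,0.6],[0.9,0,-0.4,0,0.6]],
])

```text
t: 35.4
ee_pos: [0.5457, 0.0351, 0.2272]
tool_rot: [-0.001, 0.197, 0.98, -0.0]
force: [-0.1, -0.5, -0.4]
gripper_width: 0.0745
gripper_force: 0.0
```

```bash
python3 - <<'E'
from fit import *
top,side=cams.capture("top"),cams.capture("side")
T=[]
for p,z in [((.67,-.016),.03),((.445,-.104),.03),((.37,.311),.025),((.51,-.465),.035)]:
    for c in (top,side):
        u,v=proj(c,[*p,z]).astype(int); T.append(cv2.resize(c["frame"][v-28:v+28,u-28:u+28],(200,200),interpolation=cv2.INTER_CUBIC))
cv2.imwrite("pics/end.png",np.vstack([np.hstack(T[0::2]),np.hstack(T[1::2])]))
for k,z in Z.items():
    print(k,[np.round(at(c,d["position"],z+(.003 if "mid" in k else 0))[:2],3).tolist() for n,c in (("top",top),("side",side)) for d in finder.tip_of(k,n)[:2]])
E
```

```text
tips_yellow_mid [[0.658, -0.017], [0.689, -0.019]]
tips_blue_mid [[0.444, -0.103], [0.449, -0.106], [0.737, 0.298]]
tube_rack_mid [[0.373, 0.311], [0.378, 0.301], [0.366, 0.3], [0.691, 0.001]]
jar_mid [[0.515, -0.467], [0.509, -0.471]]
holder_yellow [[0.675, 0.006]]
holder_blue [[0.433, -0.103], [0.348, -0.296], [0.438, -0.107]]
holder_green [[0.382, 0.314], [0.377, 0.309]]
holder_red [[0.508, -0.461], [0.514, -0.467]]
petri_dish [[0.347, -0.305], [0.436, -0.111], [0.347, -0.315]]
flask [[0.655, -0.118], [0.642, -0.121]]
```

View pics/end.png

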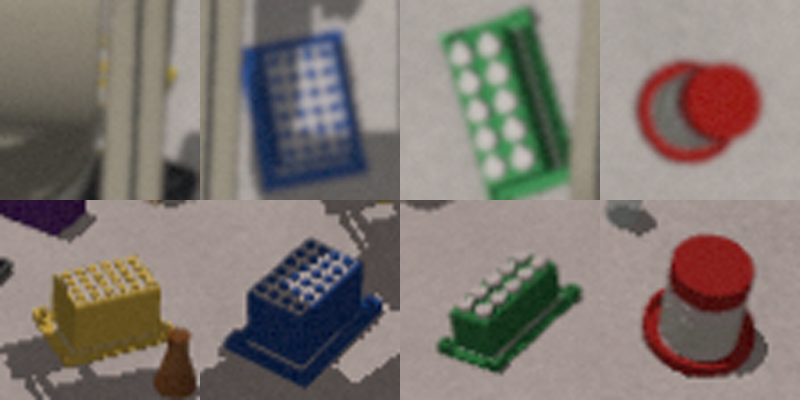

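All four are seated flat inside their guides or rim. The flask stands untouched beside the yellow holder, and the petri dish has not moved. Handing in.

```bash
python3 -c "
from cell import r
print(r.sign_off())"
```

```text
the job is handed in; nothing more can be done
None
```

The yellow, blue and green racks and the red-lidded jar were each set down upright in the holder of their own colour, the petri dish and flask stayed in place, and I handed the job in at about 35 s; no verdict came back.

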